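# Set a blank against the fence and length stop of a sawing board

### The arm

A 7-joint arm with a two-finger parallel gripper is mounted at the origin on the work surface. World frame = base frame: x ahead of the robot, y to its left, z up, the work surface at z = 0. Lengths are in m, angles in rad, forces in N, time in s.
With the tool pointing down it reaches from about 0.425 to 1.025 m from the base axis. Payload 9.4 kg.
Tool frame: the origin (TCP) lies at the very end of the fingers, on their centre line; the grasp point (between the pads) lies env.grip_depth behind it (env.grip_depth is the distance from the TCP to the grasp point, in m); z points along the fingers, y is the direction in which the jaws open and shut (so a half turn about z gives the same grasp; the last joint's range is limited). The gripper opens to 85 mm and grips with 20 to 120 N. Pads are 22 mm wide; open, the fingers measure 114 mm over their backs; the gripper's body (76 mm by 85 mm) begins 54 mm behind the grasp point. The pads swing forward as they close: fully open they stand 13 mm farther back than shut.
Start: joints at [-1.414, 0.599, -0.003, 1.599, 0.002, 0.943, -0.08], TCP at [0.168, 0.705, 0.231] pointing down, gripper open.
Joint ranges: [-2.57, 2.57], [-0.35, 1.97], [-1.29, 1.29], [0.11, 2.56], [-1.05, 4.19], [0.11, 1.86], [-2.63, 2.63]. Speed limits (rad/s): [2.22, 2.22, 3.01, 3.01, 3.14, 3.14, 3.14].

### API

Orientations are given as a unit quaternion [x, y, z, w].
In Python, from workcell import env gives the robot as it stands.
- The arm moves only by the tool move_arm, never from a script. Its argument "steps" is text: rows parted by semicolons, each of 7 numbers parted by spaces: the finger opening in cm, from 0 to 8.54, then the shift along the tool's x, y, z in cm, then the turn, a rotation vector about the tool's x, y, z in rad. In form: hand tx ty tz ax ay az; .... A call has exactly 8 rows; each row is the pose to reach, as a shift and turn from the pose measured when the call began, along the tool's axes at that moment; what a row does not reach only later rows make up. A row lasts 1/10 s, in which the tool goes at most 50 mm and 8.59 degrees, less where a joint would pass 70% of its speed; a pose out of reach is approached as far as the arm can. A call with a gripper value outside its range is refused whole. The fingers move at their own pace and stop on an object; the grip force is fixed at half the most. Time passes only in rows, so rows that repeat a pose let the fingers close, or fill a call up. It gives the time, the measured TCP pose, the force and the opening at its end, in the units of the state.
- env.get_state(): the state, without advancing time (a new reading comes with each control period).
- env.get_image(name): name is "scene" or "top" or "wrist"; returns a dict with "color" (400x640x3 uint8, blue, green, red), "fx", "fy", "cx", "cy" (pixels), "origin" and "attitude" of the camera in the world. Camera axes: x right, y down, z forward; pixel columns grow to the right and rows downward; lengths in m; the calibration is good to about 2 mm. A picture is of the moment at which its call begins. There is no depth.
- env.close_job(): hands the job in, once; it reports no verdict.
The state is a dict: "time": time; "joint_positions": joint angles; "joint_velocities": joint speeds; "joint_torque": joint torques, N m; "tcp_pos": TCP position; "orientation": TCP orientation; "ft_force": force on the tool from outside, world axes, zero at the start; "moment": the same for the moment, N m; "width": finger opening in m.
Only numpy, scipy, OpenCV 4.12 (cv2) and the standard library are available. Lean on these libraries where they do the work, as an engineer would, in place of code of your own. Each camera call takes 0.05 s, during which the arm holds its last target.

### The job

Get the long square blank ready to be sawn to length. First push the raised length stop on the sawing board all the way down, so that it hangs straight down in front of the fence; then push the blank back flat against the fence and along it until its end butts against the stop. Only push: the blank stays down on the board and is never picked up. Leave the offcut, the pencil and the tools where they are, and finish with the hand clear.

Things in the scene. Friction and masses are not known exactly. Their poses are not given: they have to be found in the camera images.
- board: The sawing board, fixed to the bench, its yaw varies: a grey laminated base (top 18 mm above the bench) with a straight fence along its far side. Origin: bench level, below the fence's front (robot-side) face. y runs along the fence to the robot's left, x away from the robot; the fence's front face is the plane x = 0. Base: x -210 to 45, y -340 to 220 mm.
- fence_face (a point): A point at the foot of the fence's front face: the board's x = 0, y = 0, 18 mm above the bench. Axes as the board's. The fence stands on the base from x = 0 to 22 mm, over the board's whole length, up to 70 mm above the bench: wood with an aluminium track on top, cut through by a 3 mm saw kerf at y = -80 mm.
- stop: The length stop's carriage, clamped fast on the fence's track, each time elsewhere. Axes as the board's. Origin: bench level, fence's front plane, in the plane of the stop arm's right (-y) side, where the blank's end must butt (the same plane with the arm up or down). Carriage and knob: x -21 to 30, y -9 to 33 mm, up to 110 mm above the bench; a cheek at y 20 to 28 mm carries the pivot.
- stop_pivot (a point): The middle of the stop arm's pivot, 88 mm above the bench and 15 mm in front of the fence's face; the pivot's axis runs along the fence (y).
- stop_tip (a point): Middle of the stop arm's free end, 60 mm from the pivot. The arm is an aluminium bar, 18 mm wide along the fence (y 0 to 18 mm of the stop) and 24 mm thick, its axis through the pivot. It starts raised, leaning out over the base towards the robot. Down, it hangs 3 mm in front of the fence, its end 28 mm above the bench.
- stop_arm (a joint): Angle of the stop arm, rad: 0 = hanging straight down (its end of travel), 1.57 = pointing level towards the robot, 3.14 would be straight up; starts between 1.75 and 2.5. A stiff hinge: it stays where it is left and turns with about 0.06 N m (1.5 N pressed at 40 mm from the pivot).
- blank: The long blank: a square bar of pale wood, 240 mm long (its y axis), 45 by 45 mm thick, about 0.2 to 0.4 kg, lying on the base in front of the fence, to the right of the stop, askew by up to 0.3 rad. Origin: centre of its underside, on the base. Its +y end (left) is the one that goes to the stop.
- blank_end_left (a point): Middle (half the height) of the vertical edge where the blank's back face (towards the fence) meets its left end (towards the stop).
- blank_end_right (a point): Middle of the vertical edge where the blank's back face meets its right end.
- offcut: Bystander: a short piece of the same bar, 45 x 52 (y) x 45 mm high, lying on the base left of the stop. Origin: centre of its underside.
- pencil: Bystander: a flat green carpenter's pencil, 11 x 117 x 7 mm, long axis y, lying on the base near its front edge, left of the blank. Origin: on its underside.
- saw: Bystander: a brass-backed tenon saw lying flat on the bench right of the board, 335 mm long along its x axis, handle at -x, 21 mm high. Origin: on its underside, at the handle end of the blade.
- square: Bystander: a try square lying flat on the bench left of the board, 175 x 120 mm, 18 mm high. Origin: under the middle of its wooden stock.
- mallet: Bystander: a turned wooden mallet standing on its head on the bench left of the board, 88 mm wide, 215 mm high. Origin: centre of its underside.
- glue: Bystander: a white bottle, 62 mm wide, 170 mm high, standing on the bench left of the board. Origin: centre of its underside.
- tape: Bystander: a grey tape measure standing on the bench left of the board, 72 x 34 x 70 mm. Origin: centre of its underside.

How it is judged:
On the way, in this order (a step that is already met when the one before it is completed fails the run):
1. the stop arm is swung right down (within 0.1 rad of its end of travel) (value of joint stop_arm below 0.1 rad), for 0.2 s.
2. the blank lies against the fence and butts against the lowered stop (x of each of blank_end_left, blank_end_right in the frame of board above -0.003 m and y of blank_end_left in the frame of stop between -0.003 and 0.003 m and value of joint stop_arm below 0.1 rad), for 0.2 s.
At the end, for the whole second after the job is handed in: The stop arm is down (within 0.1 rad), both ends of the blank's back face are within 3 mm of the fence, its left end is within 3 mm of the stop's side, and it lies flat on the base, at rest (all of step 2 and z of blank in the frame of board below 0.021 m and angle between blank's own z axis and vertical below 0.03 rad and linear speed of blank below 0.005 m/s); the robot touches nothing.
It fails at once if the blank is lifted off the base (8 mm or more) (z of blank in the frame of board above 0.026 m).
It fails at once if the blank is tipped (more than 0.15 rad) (angle between blank's own z axis and vertical above 0.15 rad).
It fails at once if the offcut, the pencil or one of the tools is moved by more than 15 mm (distance of any of offcut, pencil, saw, square, mallet, glue, tape from where it was at the start of the episode above 0.015 m).
It also fails if it takes over 58 s, if anything falls off the work surface, if the arm or the gripper's body presses on something with over 40 N, if the wrist force passes 120 N, or if a joint passes its speed limit or range.

## Working session

There is one attempt and no reset: what is moved stays moved. The work goes in short steps, Python scripts to look and compute and a tool call to move; the robot and the scene stay as the last step left them, time stands still between calls to the robot, and variables do not carry over. Pictures are saved under pics/ and viewed, and the job is handed in when it is done.

Besides the shell and the picture viewer there is one more tool, called after ">>>" as a command line: name --argument value ..., lists and objects as JSON in quotes. move_arm: Moves the arm, as the interface text tells. Its arguments: {"type":"object","properties":{"steps":{"type":"string"}},"required":["steps"]}

```bash
ls; mkdir -p pics; python3 - <<'E'
from workcell import env
import cv2
print(env.get_state())
print(env.grip_depth)
for n in ["scene","top","wrist"]:
    d=env.get_image(n); cv2.imwrite(f"pics/{n}0.png",d["color"])
    print(n,d["fx"],d["fy"],d["cx"],d["cy"],d["origin"],d["attitude"])
E
```

```text
pics
{'time': 0.0, 'joint_positions': array([-1.41368439,  0.60015459, -0.00256175,  1.60015634,  0.00179907,
        0.94289508, -0.07979699]), 'joint_velocities': array([ 0.00058167, -0.00154324, -0.00193148, -0.00029739,  0.00214908,
       -0.00101873, -0.00089581]), 'joint_torque': array([-1.15642913e-03, -7.76479912e+01,  1.56375311e+00, -2.58037144e+01,
        1.21028099e-02,  8.71337950e-03,  3.90238753e-06]), 'tcp_pos': array([0.1678662 , 0.70479675, 0.23038596]), 'orientation': array([ 1.16601936e-01,  9.93178403e-01, -8.05114320e-04, -2.61516330e-05]), 'ft_force': array([ 0.18413811,  0.57215379, -0.71931059]), 'moment': array([-0.04438067,  0.02777343, -0.01170986]), 'width': 0.08540060659474985}
0.0187
scene 426.0732007081646 426.0732007081646 320.2557796684083 202.16655909597142 [1.21068857 0.53593079 0.95088951] [ 0.41135314  0.82396069 -0.34986203 -0.17167974]
top 459.56854917796 459.56854917796 317.7965764421381 200.37029319278324 [0.38141216 0.02998406 1.48098252] [-0.70452851  0.70820228 -0.03537451  0.02894383]
wrist 297.26112212447043 297.26112212447043 320.16749352838883 203.1971476523762 [0.08810994 0.72477085 0.37312092] [0.77433221 0.61151558 0.10041618 0.12796455]
```

View pics/top0.png

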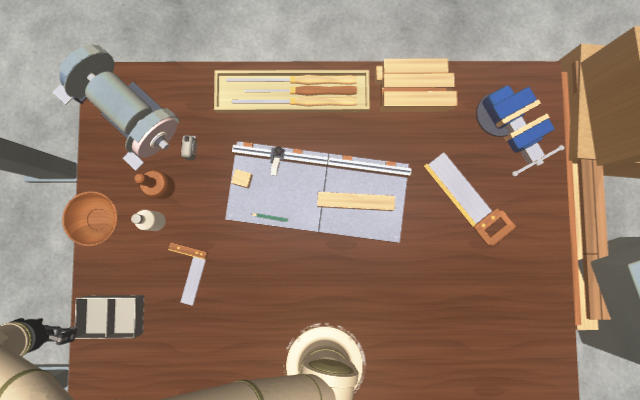

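View pics/scene0.png

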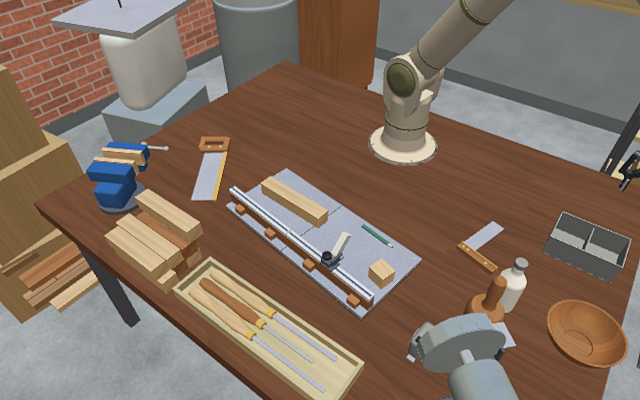

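View pics/wrist0.png

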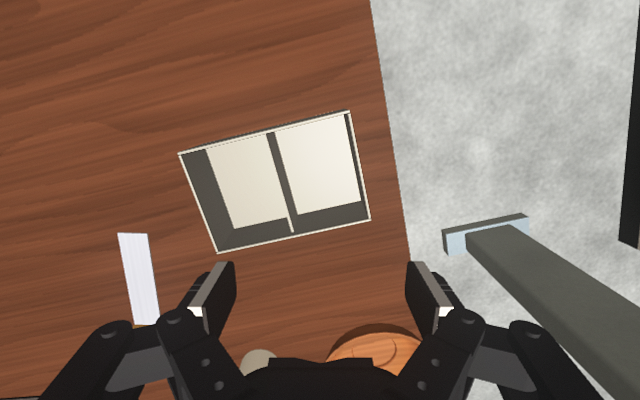

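```bash
cat > h.py <<'E'
import numpy as np, cv2
from scipy.spatial.transform import Rotation as R
def ray(d,u,v):
    p=np.array([(u-d["cx"])/d["fx"],(v-d["cy"])/d["fy"],1.0])
    return np.array(d["origin"]),R.from_quat(d["attitude"]).as_matrix()@p
def atz(d,u,v,z):
    o,r=ray(d,u,v); return o+r*(z-o[2])/r[2]
def proj(d,P):
    q=(np.atleast_2d(P)-d["origin"])@R.from_quat(d["attitude"]).as_matrix()
    return np.c_[d["fx"]*q[:,0]/q[:,2]+d["cx"],d["fy"]*q[:,1]/q[:,2]+d["cy"]]
def crop(img,x0,y0,w,h,s,name):
    c=cv2.resize(img[y0:y0+h,x0:x0+w],None,fx=s,fy=s,interpolation=cv2.INTER_CUBIC)
    for x in range((x0//20+1)*20,x0+w,20):
        cv2.putText(c,str(x),((x-x0)*s,8),0,0.35,(0,0,255)); cv2.line(c,((x-x0)*s,10),((x-x0)*s,16),(0,0,255))
    for y in range((y0//20+1)*20,y0+h,20):
        cv2.putText(c,str(y),(0,(y-y0)*s),0,0.35,(0,0,255)); cv2.line(c,(22,(y-y0)*s),(28,(y-y0)*s),(0,0,255))
    cv2.imwrite("pics/"+name,c)
E
python3 - <<'E'
import cv2
from h import *
a=cv2.imread("pics/top0.png");crop(a,220,135,200,115,4,"top0c.png")
a=cv2.imread("pics/scene0.png");crop(a,220,160,210,160,3,"sc0c.png")
E
```

```text
(no output)
```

View pics/top0c.png

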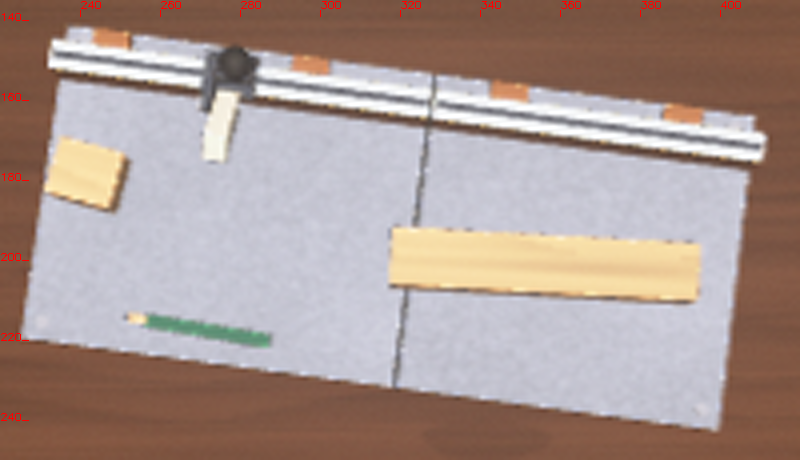

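View pics/sc0c.png

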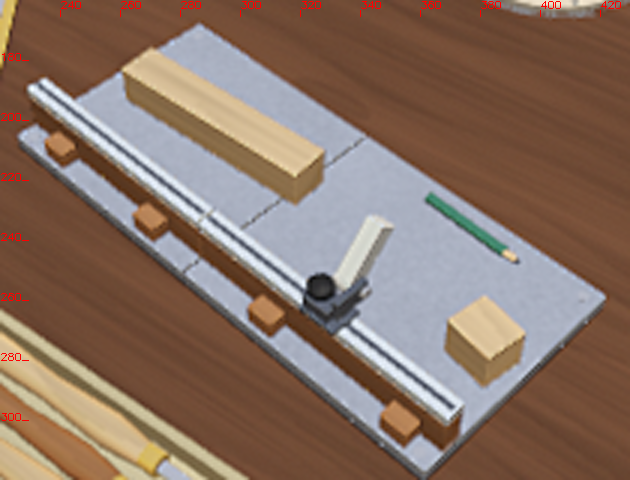

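```bash
cat > fit.py <<'E'
from h import *
from workcell import env
import pickle
from scipy.optimize import least_squares
D={}
for n in ["top","scene"]:
    d=env.get_image(n); D[n]=d
pickle.dump(D,open("cam.pkl","wb"))
T=D["top"];S=D["scene"]
def pose(p,L):
    c,s=np.cos(p[2]),np.sin(p[2]); L=np.atleast_2d(L)
    return np.c_[p[0]+c*L[:,0]-s*L[:,1],p[1]+s*L[:,0]+c*L[:,1],L[:,2]]
def fit(Lt,Pt,Ls,Ps,p0):
    f=lambda p:np.r_[(proj(T,pose(p,Lt))-Pt).ravel(),(proj(S,pose(p,Ls))-Ps).ravel()]
    r=least_squares(f,p0); print(r.x,np.round(r.fun,1)); return r.x
z=.018
L=[[-.21,.22,z],[-.21,-.34,z],[.045,.22,z],[.045,-.34,z]]
b=fit(L,[[225.5,219.5],[399.5,242.75],[237,141.7],[408.75,163.7]],L,[[421.7,259],[286.7,168.3],[361.7,319.3],[226.7,205]],[.8,0,0])
z=.063
L=[[.0225,.12,z],[.0225,-.12,z],[-.0225,-.12,z],[-.0225,.12,z]]
k=fit(L,[[317.5,191.75],[394.75,195.5],[394.5,210],[317.25,206.5]],L,[[319,219],[261,184.3],[270,176],[328.3,210]],[.5,0,0])
def toB(w):
    c,s=np.cos(b[2]),np.sin(b[2]); d=np.asarray(w)[...,:2]-b[:2]; return np.stack([c*d[...,0]+s*d[...,1],-s*d[...,0]+c*d[...,1]],-1)
print("blank corners in board",toB(pose(k,L)), "yaw rel",k[2]-b[2])
np.save("b.npy",b);np.save("k.npy",k)
# fence ends for check
print(proj(T,pose(b,[[0,.22,.07],[0,-.34,.07],[.022,.22,.07],[.022,-.34,.07],[0,-.08,.07]])))
# stop arm tip candidates: top crop bottom edge (204,160)-(227,162)
for u,v in [(271,175),(276.5,175.5),(280,157.5),(274,157)]:
    for zz in [.08,.1,.12,.14]:
        print(u,v,zz,toB(atz(T,u,v,zz)))
E
python3 fit.py
```

```text
[ 0.63458875  0.0665012  -0.13809414] [-1.  -0.5 -0.3 -0.4 -0.6 -0.9 -0.4 -0.   0.4 -0.2  0.1 -0.5 -0.4 -2.2
 -0.8 -0.1]
[ 0.50973516 -0.10108369 -0.04977766] [-0.1 -0.2 -0.1 -0.5 -0.3 -0.5 -0.4 -0.5 -0.1 -0.8 -0.6 -1.3  0.5 -0.2
  0.4 -0.3]
blank corners in board [[-0.08876789 -0.06165945]
 [-0.06759948 -0.30072408]
 [-0.1124241  -0.30469316]
 [-0.13359251 -0.06562853]] yaw rel 0.0883164768138397
[[231.41994248 151.20232294]
 [410.11665981 175.01513728]
 [232.47483416 144.29507848]
 [410.92177794 168.06556808]
 [327.09326865 163.9515843 ]]
271 175 0.08 [-0.05884435  0.08650916]
271 175 0.1 [-0.06151241  0.08426031]
271 175 0.12 [-0.06418047  0.08201146]
271 175 0.14 [-0.06684853  0.07976261]
276.5 175.5 0.08 [-0.05812672  0.06954871]
276.5 175.5 0.1 [-0.06080502  0.06754199]
276.5 175.5 0.12 [-0.06348332  0.06553526]
276.5 175.5 0.14 [-0.06616163  0.06352853]
280 157.5 0.08 [-0.00119701  0.06671157]
280 157.5 0.1 [-0.00468802  0.06474535]
280 157.5 0.12 [-0.00817904  0.06277913]
280 157.5 0.14 [-0.01167005  0.0608129 ]
274 157 0.08 [-0.00212383  0.08526182]
274 157 0.1 [-0.00560162  0.08303078]
274 157 0.12 [-0.0090794   0.08079974]
274 157 0.14 [-0.01255719  0.0785687 ]
```

```bash
cat > tgt.py <<'E'
import sys
from h import *
from workcell import env
b=np.load("b.npy")
def bw(x,y,z):
    c,s=np.cos(b[2]),np.sin(b[2]); return np.array([b[0]+c*x-s*y,b[1]+s*x+c*y,z])
def wb(p):
    c,s=np.cos(b[2]),np.sin(b[2]); d=p[:2]-b[:2]; return np.array([c*d[0]+s*d[1],-s*d[0]+c*d[1],p[2]])
def Rb(yaw=0):  # tool y along board y turned by yaw, tool down
    a=b[2]+yaw; y=np.array([-np.sin(a),np.cos(a),0]);z=np.array([0,0,-1.]);return R.from_matrix(np.c_[np.cross(y,z),y,z])
if __name__=="__main__":
    st=env.get_state(); R0=R.from_quat(st["orientation"])
    print("t",st["time"],"board pos",wb(st["tcp_pos"]).round(4),"F",st["ft_force"].round(1),"w",st["width"].round(4))
    a=[float(v) for v in sys.argv[1:]]
    for i in range(0,len(a),4):
        d=R0.inv().apply(bw(*a[i:i+3])-st["tcp_pos"])*100
        rv=(R0.inv()*Rb(a[i+3])).as_rotvec()
        print(a[i:i+4],"shift cm",d.round(2),"rot",rv.round(3))
E
python3 tgt.py -0.05 0.071 0.30 0  -0.05 0.071 0.2 0
```

```text
Traceback (most recent call last):
  File "tgt.py", line 13, in <module>
    print("t",st["time"],"board pos",wb(st["tcp_pos"]).round(4),"F",st["ft_force"].round(1),"w",st["width"].round(4))
                                                                                                ^^^^^^^^^^^^^^^^^
AttributeError: 'float' object has no attribute 'round'
```

```bash
sed -i 's/st\["width"\].round(4)/round(st["width"],4)/' tgt.py; python3 tgt.py -0.05 0.071 0.33 0  -0.05 0.071 0.2 0
```

```text
t 0.25 board pos [-0.5501  0.5682  0.2308] F [-0.7  0.6 -0.7] w 0.0854
[-0.05, 0.071, 0.33, 0.0] shift cm [-54.54 -44.73  -9.88] rot [-0.001  0.    -0.096]
[-0.05, 0.071, 0.2, 0.0] shift cm [-54.53 -44.72   3.12] rot [-0.001  0.    -0.096]
```

>>> move_arm --steps "8.5 0 0 -5 0 0 0; 8.5 0 0 -10 0 0 0; 8.5 -4 -3 -10 0 0 0; 8.5 -8 -6.5 -10 0 0 -0.02; 8.5 -12 -10 -10 0 0 -0.04; 8.5 -16 -13 -10 0 0 -0.06; 8.5 -20 -16.5 -10 0 0 -0.08; 8.5 -24 -20 -10 0 0 -0.096"

```text
time: 1.05
tcp_pos: [0.3488, 0.4634, 0.3311]
orientation: [0.068, 0.998, -0.0, 0.0]
ft_force: [-0.0, 0.6, -0.9]
width: 0.0851
```

```bash
python3 tgt.py -0.05 0.071 0.33 0  -0.05 0.071 0.2 0
```

```text
t 1.05 board pos [-0.3377  0.3538  0.3311] F [-0.   0.6 -0.9] w 0.0851
[-0.05, 0.071, 0.33, 0.0] shift cm [-28.74 -28.31   0.13] rot [-0.     0.     0.001]
[-0.05, 0.071, 0.2, 0.0] shift cm [-28.74 -28.3   13.13] rot [-0.     0.     0.001]
```

>>> move_arm --steps "8.5 -3.5 -3.5 0 0 0 0; 8.5 -7 -7 0 0 0 0; 8.5 -10.5 -10.5 0 0 0 0; 8.5 -14 -14 0 0 0 0; 8.5 -17.5 -17.5 1 0 0 0; 8.5 -21 -21 2 0 0 0; 8.5 -25 -24.5 4 0 0 0; 8.5 -28.7 -28.3 6 0 0 0"

```text
time: 1.85
tcp_pos: [0.5876, 0.1532, 0.2762]
orientation: [0.068, 0.998, 0.0, 0.001]
ft_force: [-0.1, 0.9, -0.4]
width: 0.0848
```

```bash
python3 - <<'E'
from workcell import env
from h import *
import pickle
d=env.get_image("wrist"); cv2.imwrite("pics/w1.png",d["color"]); pickle.dump(d,open("w1.pkl","wb"))
E
python3 tgt.py -0.05 0.071 0.2 0
```

```text
t 1.9 board pos [-0.0542  0.0711  0.2734] F [ 3.6 -6.5 -0.7] w 0.0849
[-0.05, 0.071, 0.2, 0.0] shift cm [-0.41  0.04  7.34] rot [-0.006  0.001 -0.007]
```

View pics/w1.png

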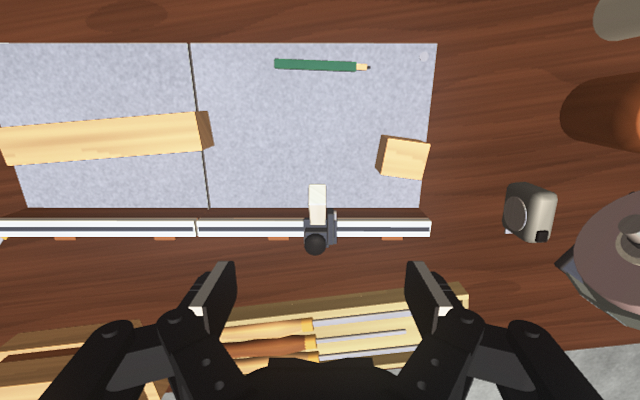

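```bash
python3 - <<'E'
import pickle
from h import *
from tgt import wb,bw
d=pickle.load(open("w1.pkl","rb"));T=pickle.load(open("cam.pkl","rb"))
crop(d["color"],270,160,90,110,6,"w1c.png")
print(d["origin"])
for u,v,z in [(205,111,.063),(204,150,.063),(208,208,.018),(420,208,.018),(437,43,.018),(431,220,.07),(431,237,.07)]: print(u,v,wb(atz(d,u,v,z)))
E
```

```text
[0.50611749 0.16506067 0.41878185]
205 111 [-0.13098835 -0.05149899  0.063     ]
204 150 [-0.08658613 -0.05818447  0.063     ]
208 208 [ 0.00295563 -0.08025066  0.018     ]
420 208 [0.00271545 0.22333394 0.018     ]
437 43 [-0.20824419  0.22075844  0.018     ]
431 220 [1.91360786e-04 2.20395801e-01 7.00000000e-02]
431 237 [0.0238013  0.22325662 0.07      ]
```

View pics/w1c.png

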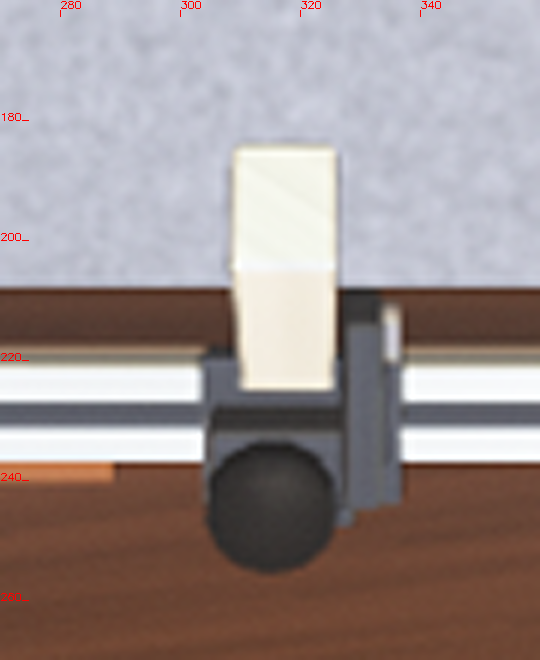

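```bash
python3 - <<'E'
import pickle
from h import *
from tgt import wb,bw
from scipy.optimize import least_squares
d=pickle.load(open("w1.pkl","rb"))
def pts(p):
    th,ys,dx=p; e=np.array([-np.sin(th),-np.cos(th)]); n=np.array([-np.cos(th),np.sin(th)])
    P=[]
    for s in (-.012,.012):
        q=np.array([-.015+dx,.088])+.06*e+s*n
        for yy in (ys,ys+.018): P.append(bw(q[0],yy,q[1]))
    return np.array(P)
o=np.array([[308.8,184.3],[326.2,184.3],[309,204.7],[325.8,204.7]])
r=least_squares(lambda p:(proj(d,pts(p))-o).ravel(),[2.3,.065,0])
print(r.x,r.fun.round(1)); print([wb(p).round(4) for p in pts(r.x)])
E
```

```text
[2.31510903 0.0684393  0.00746738] [ 0.   0.  -0.   0.  -0.6 -0.   0.6 -0. ]
[array([-0.0598,  0.0684,  0.1198]), array([-0.0598,  0.0864,  0.1198]), array([-0.0435,  0.0684,  0.1375]), array([-0.0435,  0.0864,  0.1375])]
```

>>> move_arm --steps "0 -0.3 0.3 2 0 0 0; 0 -0.3 0.3 4 0 0 0; 0 -0.3 0.3 6 0 0 0; 0 -0.3 0.3 8 0 0 0; 0 -0.3 0.3 9.5 0 0 0; 0 -0.3 0.3 11 0 0 0; 0 -0.3 0.3 11.5 0 0 0; 0 -0.3 0.3 11.5 0 0 0"

```text
time: 2.7
tcp_pos: [0.5938, 0.1463, 0.1578]
orientation: [0.073, 0.997, -0.003, -0.0]
ft_force: [-0.1, -0.8, -0.4]
width: -0.0001
```

```bash
python3 - <<'E'
from workcell import env
from h import *
d=env.get_image("wrist"); cv2.imwrite("pics/w2.png",d["color"])
E
python3 tgt.py -0.052 0.074 0.1 0 -0.052 0.074 0.055 0
```

```text
t 2.75 board pos [-0.051   0.0735  0.1585] F [-0.4  0.1  0.5] w -0.0002
[-0.052, 0.074, 0.1, 0.0] shift cm [0.11 0.08 5.85] rot [-0.006  0.001 -0.007]
[-0.052, 0.074, 0.055, 0.0] shift cm [ 0.11  0.11 10.35] rot [-0.006  0.001 -0.007]
```

View pics/w2.png

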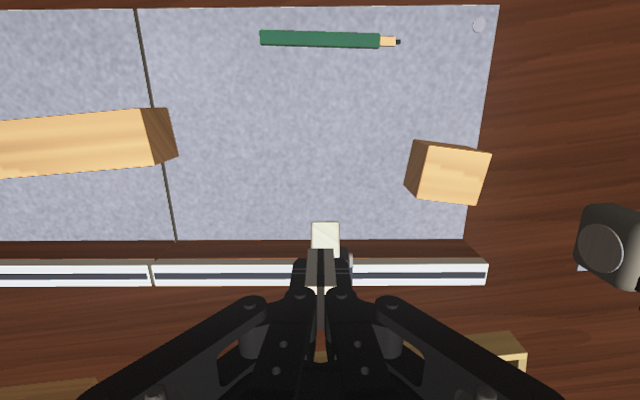

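>>> move_arm --steps "0 0.1 0.1 1 -0.006 0 -0.007; 0 0.1 0.1 2 -0.006 0 -0.007; 0 0.1 0.1 2.8 -0.006 0 -0.007; 0 0.1 0.1 3.5 -0.006 0 -0.007; 0 0.1 0.1 4.2 -0.006 0 -0.007; 0 0.1 0.1 5 -0.006 0 -0.007; 0 0.1 0.1 5.8 -0.006 0 -0.007; 0 0.1 0.1 5.8 -0.006 0 -0.007"

```text
time: 3.55
tcp_pos: [0.5929, 0.1469, 0.0991]
orientation: [0.069, 0.998, -0.0, -0.0]
ft_force: [-0.6, 0.1, 0.4]
width: -0.0002
```

```bash
python3 - <<'E'
from workcell import env
from h import *
d=env.get_image("wrist"); cv2.imwrite("pics/w3.png",d["color"])
d=env.get_image("scene"); crop(d["color"],280,180,130,130,5,"s3.png")
E
python3 tgt.py -0.052 0.074 0.1 0 -0.052 0.074 0.055 0 -0.035 0.074 0.055 0
```

```text
t 3.65 board pos [-0.0519  0.074   0.1001] F [-0.3  0.   0.4] w -0.0002
[-0.052, 0.074, 0.1, 0.0] shift cm [ 0.01 -0.    0.01] rot [-0.     0.001 -0.   ]
[-0.052, 0.074, 0.055, 0.0] shift cm [ 0.01 -0.    4.51] rot [-0.     0.001 -0.   ]
[-0.035, 0.074, 0.055, 0.0] shift cm [-1.69 -0.    4.51] rot [-0.     0.001 -0.   ]
```

View pics/w3.png

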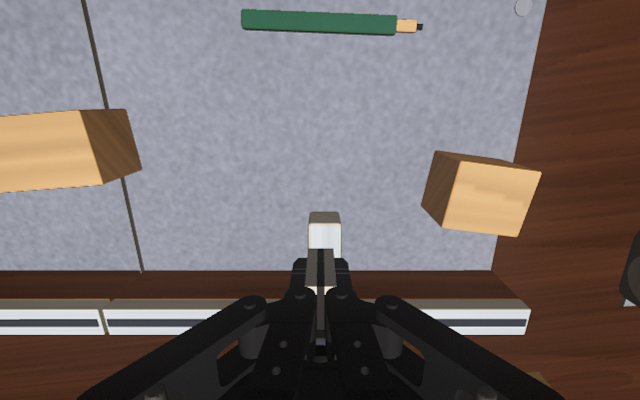

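View pics/s3.png

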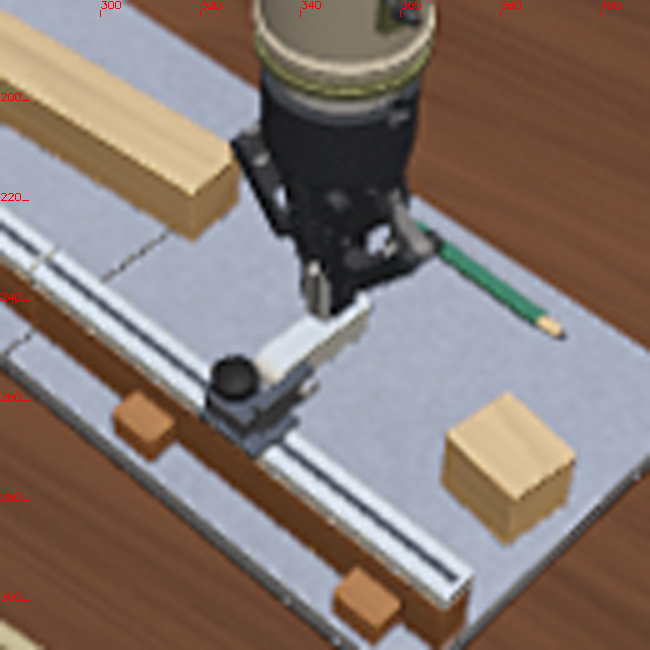

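>>> move_arm --steps "0 0 0 0.8 0 0 0; 0 0 0 1.6 0 0 0; 0 0 0 2.4 0 0 0; 0 0 0 3.2 0 0 0; 0 0 0 4 0 0 0; 0 0 0 4.5 0 0 0; 0 -0.4 0 4.5 0 0 0; 0 -0.8 0 4.5 0 0 0"

```text
time: 4.45
tcp_pos: [0.6008, 0.1457, 0.0546]
orientation: [0.069, 0.998, -0.0, -0.001]
ft_force: [-2.4, 0.9, -1.5]
width: 0.0003
```

```bash
python3 tgt.py  -0.038 0.074 0.055 0 -0.035 0.074 0.055 0
```

```text
t 4.45 board pos [-0.0444  0.0738  0.0546] F [-2.4  0.9 -1.5] w 0.0003
[-0.038, 0.074, 0.055, 0.0] shift cm [-0.64  0.02 -0.04] rot [-0.001 -0.001 -0.   ]
[-0.035, 0.074, 0.055, 0.0] shift cm [-0.94  0.02 -0.04] rot [-0.001 -0.001 -0.   ]
```

>>> move_arm --steps "0 -0.2 0 0 0 0 0; 0 -0.4 0 0 0 0 0; 0 -0.5 0 0 0 0 0; 0 -0.6 0 0 0 0 0; 0 -0.7 0 0 0 0 0; 0 -0.75 0 0 0 0 0; 0 -0.8 0 0 0 0 0; 0 -0.8 0 0 0 0 0"

```text
time: 5.25
tcp_pos: [0.6079, 0.1447, 0.0546]
orientation: [0.069, 0.998, -0.0, -0.001]
ft_force: [-5.4, 0.2, -0.2]
width: 0.0
```

```bash
python3 tgt.py  -0.038 0.074 0.055 0 -0.035 0.074 0.055 0
```

```text
t 5.25 board pos [-0.0372  0.0738  0.0546] F [-5.4  0.2 -0.2] w 0.0
[-0.038, 0.074, 0.055, 0.0] shift cm [ 0.08  0.02 -0.04] rot [-0.001 -0.002  0.   ]
[-0.035, 0.074, 0.055, 0.0] shift cm [-0.22  0.02 -0.04] rot [-0.001 -0.002  0.   ]
```

>>> move_arm --steps "0 -0.1 0 0 0 0 0; 0 -0.15 0 0 0 0 0; 0 -0.2 0 0 0 0 0; 0 -0.25 0 0 0 0 0; 0 -0.3 0 0 0 0 0; 0 -0.3 0 0 0 0 0; 0 -0.3 0 0 0 0 0; 0 -0.3 0 0 0 0 0"

```text
time: 6.05
tcp_pos: [0.6079, 0.1447, 0.0545]
orientation: [0.068, 0.998, -0.001, -0.004]
ft_force: [-12.9, 1.5, 5.9]
width: -0.0004
```

```bash
python3 - <<'E'
from workcell import env
from h import *
d=env.get_image("scene"); crop(d["color"],280,180,130,130,5,"s4.png")
E
python3 tgt.py  -0.038 0.074 0.055 0 -0.035 0.074 0.055 0
```

```text
t 6.1 board pos [-0.0372  0.0738  0.0545] F [-11.4   2.1   6.2] w -0.0002
[-0.038, 0.074, 0.055, 0.0] shift cm [ 0.08  0.02 -0.05] rot [-0.002 -0.008  0.001]
[-0.035, 0.074, 0.055, 0.0] shift cm [-0.22  0.02 -0.05] rot [-0.002 -0.008  0.001]
```

View pics/s4.png

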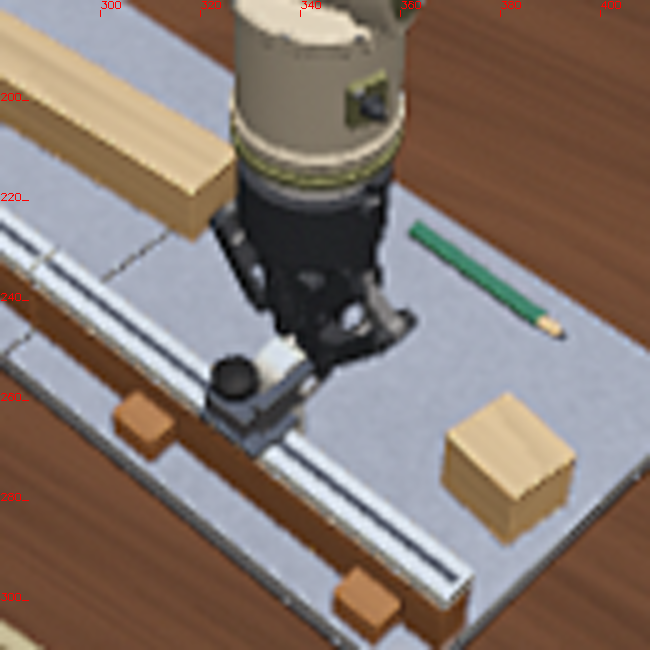

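>>> move_arm --steps "0 1 0 0 0 0 0; 0 2.5 0 0 0 0 0; 0 4 0 -1 0 0 0; 0 5 0 -4 0 0 0; 0 5 0 -7 0 0 0; 2 5 -2 -9 0 0 0; 4 5 -4 -10 0 0 0; 5 5 -4 -10 0 0 0"

```text
time: 6.9
tcp_pos: [0.5544, 0.1093, 0.1577]
orientation: [0.07, 0.998, -0.001, -0.002]
ft_force: [0.0, -0.6, -0.7]
width: 0.0433
```

```bash
python3 - <<'E'
from workcell import env
from h import *
import pickle
d=env.get_image("wrist"); cv2.imwrite("pics/w5.png",d["color"]); pickle.dump(d,open("w5.pkl","wb"))
d=env.get_image("scene"); crop(d["color"],280,180,130,130,5,"s5.png")
E
python3 tgt.py  -0.17 -0.185 0.15 0 -0.17 -0.185 0.026 0
```

```text
t 7.0 board pos [-0.0861  0.0341  0.156 ] F [ 1.1  0.3 -0.6] w 0.0499
[-0.17, -0.185, 0.15, 0.0] shift cm [  8.39 -21.9    0.67] rot [-0.001 -0.006  0.   ]
[-0.17, -0.185, 0.026, 0.0] shift cm [  8.32 -21.89  13.07] rot [-0.001 -0.006  0.   ]
```

View pics/w5.png

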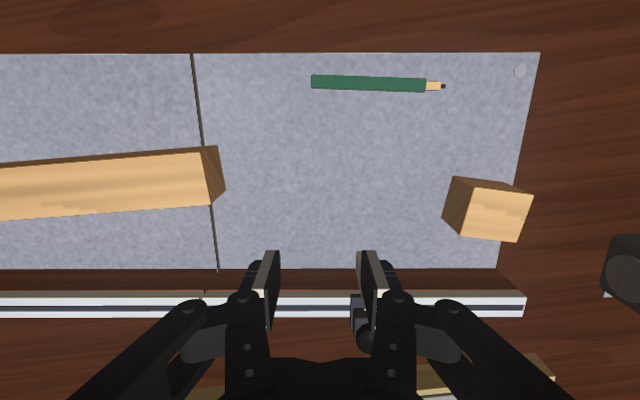

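View pics/s5.png

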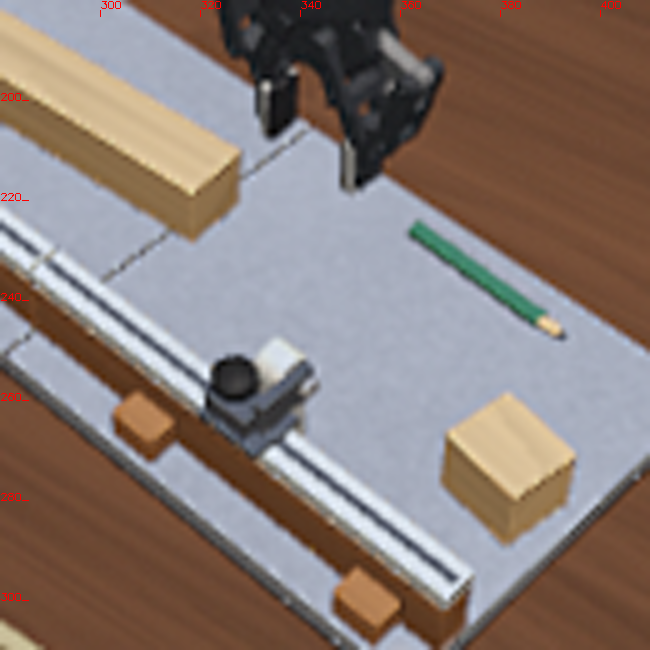

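>>> move_arm --steps "8 1.5 -3.5 0 0 0 0; 8 3 -7 0 0 0 0; 8 4.5 -10.5 0 0 0 0; 8 6 -14 0.6 0 0 0; 8 7 -17.5 0.6 0 0 0; 8 8.3 -20.5 0.6 0 -0.003 0; 8 8.3 -21.9 0.6 0 -0.006 0; 8 8.3 -21.9 0.6 0 -0.006 0"

```text
time: 7.8
tcp_pos: [0.4414, -0.0945, 0.1505]
orientation: [0.07, 0.998, -0.001, 0.0]
ft_force: [0.6, 0.2, 0.2]
width: 0.0801
```

```bash
python3 - <<'E'
from workcell import env
from h import *
import pickle
d=env.get_image("wrist"); cv2.imwrite("pics/w6.png",d["color"]); pickle.dump(d,open("w6.pkl","wb"))
E
python3 tgt.py  -0.17 -0.185 0.15 0 -0.17 -0.185 0.026 0
```

```text
t 7.85 board pos [-0.1688 -0.1848  0.1505] F [-0.4  0.6 -0.8] w 0.0798
[-0.17, -0.185, 0.15, 0.0] shift cm [ 0.12 -0.02  0.05] rot [-0.001  0.001 -0.001]
[-0.17, -0.185, 0.026, 0.0] shift cm [ 1.300e-01 -1.000e-02  1.245e+01] rot [-0.001  0.001 -0.001]
```

View pics/w6.png

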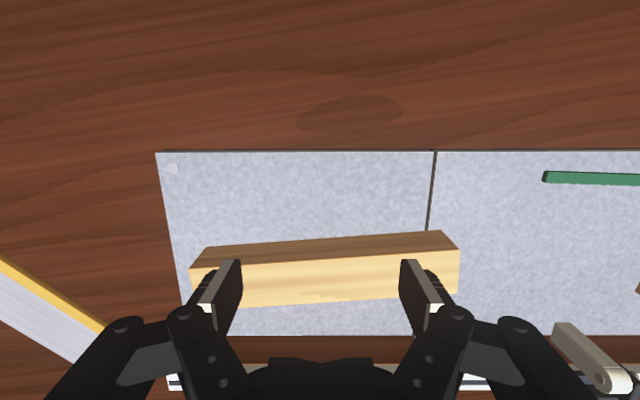

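```bash
python3 - <<'E'
import pickle
from h import *
from tgt import wb
d=pickle.load(open("w6.pkl","rb"))
for u,v,z in [(441,231,.018),(459,249,.063),(204,247,.018),(190,269,.063),(459,296,.063)]: print(u,v,wb(atz(d,u,v,z)).round(4))
E
```

```text
441 231 [-0.1282 -0.0637  0.018 ]
459 249 [-0.1314 -0.0659  0.063 ]
204 247 [-0.1108 -0.3052  0.018 ]
190 269 [-0.1122 -0.3007  0.063 ]
459 296 [-0.0835 -0.0589  0.063 ]
```

Consistent (front face at x −0.131…−0.111). Descend in front of the blank.

>>> move_arm --steps "8 0.2 0 2.5 0 0 0; 8 0.2 0 5 0 0 0; 8 0.2 0 7.5 0 0 0; 8 0.2 0 10 0 0 0; 8 0.2 0 11.5 0 0 0; 8 0.2 0 12.3 0 0 0; 8 0.2 0 12.3 0 0 0; 8 0.2 0 12.3 0 0 0"

```text
time: 8.65
tcp_pos: [0.4405, -0.0924, 0.0277]
orientation: [0.069, 0.998, -0.0, 0.0]
ft_force: [1.0, 0.4, 0.6]
width: 0.0803
```

```bash
python3 - <<'E'
from workcell import env
from h import *
import pickle
d=env.get_image("wrist"); cv2.imwrite("pics/w7.png",d["color"])
E
python3 tgt.py  -0.1 -0.185 0.026 0 -0.056 -0.185 0.026 0
```

```text
t 8.7 board pos [-0.1702 -0.1844  0.028 ] F [-0.2 -0.1 -0.9] w 0.08
[-0.1, -0.185, 0.026, 0.0] shift cm [-7.02 -0.06  0.21] rot [-0.001  0.002 -0.   ]
[-0.056, -0.185, 0.026, 0.0] shift cm [-11.42  -0.06   0.22] rot [-0.001  0.002 -0.   ]
```

View pics/w7.png

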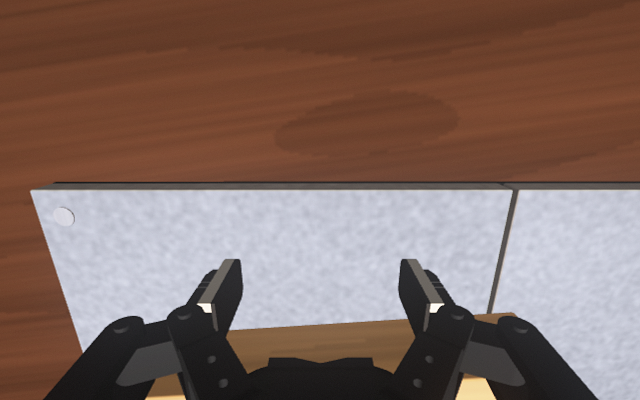

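>>> move_arm --steps "8 -1.2 0 0.1 0 0 0; 8 -2.2 0 0.1 0 0 0; 8 -3 0 0.1 0 0 0; 8 -3.8 0 0.1 0 0 0; 8 -4.6 0 0.1 0 0 0; 8 -5.4 0 0.1 0 0 0; 8 -6.2 0 0.1 0 0 0; 8 -7 0 0.1 0 0 0"

```text
time: 9.5
tcp_pos: [0.5104, -0.1025, 0.0271]
orientation: [0.069, 0.998, -0.0, 0.001]
ft_force: [-2.0, 0.5, -0.2]
width: 0.0803
```

```bash
python3 - <<'E'
from workcell import env
from h import *
import pickle
d=env.get_image("wrist"); cv2.imwrite("pics/w8.png",d["color"])
E
python3 tgt.py  -0.1 -0.185 0.026 0 -0.056 -0.185 0.026 0
```

```text
t 9.55 board pos [-0.0978 -0.1844  0.0271] F [ 1.8 -0.5 -0.8] w 0.08
[-0.1, -0.185, 0.026, 0.0] shift cm [ 0.22 -0.06  0.11] rot [-0.001  0.004 -0.   ]
[-0.056, -0.185, 0.026, 0.0] shift cm [-4.18 -0.06  0.13] rot [-0.001  0.004 -0.   ]
```

View pics/w8.png

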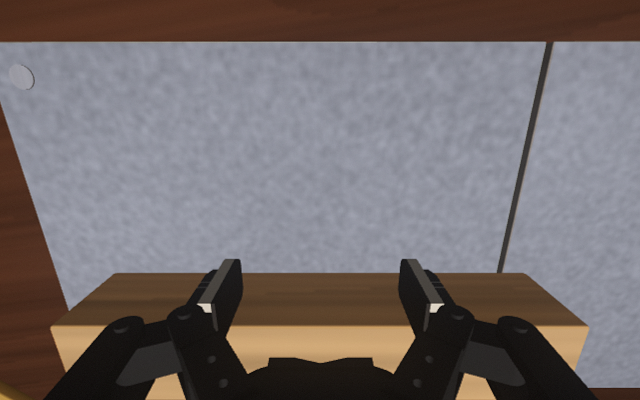

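>>> move_arm --steps "8 -0.7 0 0.1 0 0 0; 8 -1.4 0 0.1 0 0 0; 8 -2.1 0 0.1 0 0 0; 8 -2.7 0 0.1 0 0 0; 8 -3.2 0 0.1 0 0 0; 8 -3.6 0 0.1 0 0 0; 8 -3.8 0 0.1 0 0 0; 8 -4 0 0.1 0 0 0"

```text
time: 10.35
tcp_pos: [0.5518, -0.1081, 0.0263]
orientation: [0.069, 0.998, -0.0, 0.002]
ft_force: [-1.8, 0.4, -0.2]
width: 0.0804
```

```bash
python3 tgt.py  -0.056 -0.185 0.026 0
```

```text
t 10.35 board pos [-0.0579 -0.1844  0.0263] F [-1.8  0.4 -0.2] w 0.0804
[-0.056, -0.185, 0.026, 0.0] shift cm [-0.19 -0.06  0.03] rot [-0.001  0.003 -0.   ]
```

>>> move_arm --steps "8 -0.1 0 0 0 0 0; 8 -0.2 0 0 0 0 0; 8 -0.3 0 0 0 0 0; 8 -0.4 0 0 0 0 0; 8 -0.5 0 0 0 0 0; 8 -0.5 0 0 0 0 0; 8 -0.5 0 0 0 0 0; 8 -0.5 0 0 0 0 0"

```text
time: 11.15
tcp_pos: [0.5548, -0.1086, 0.0262]
orientation: [0.069, 0.998, -0.0, -0.0]
ft_force: [-6.4, 1.7, 4.0]
width: 0.0799
```

```bash
python3 tgt.py  -0.056 -0.185 0.026 0
```

```text
t 11.15 board pos [-0.0549 -0.1844  0.0262] F [-6.4  1.7  4. ] w 0.0799
[-0.056, -0.185, 0.026, 0.0] shift cm [ 0.11 -0.06  0.02] rot [-0.001 -0.     0.   ]
```

>>> move_arm --steps "8 1.5 0 0 0 0 0; 8 3 0 -1 0 0 0; 4 3 0 -5 0 0 0; 0 3 -2 -8 0 0 0; 0 2 -6 -8 0 0 0; 0 0 -9.5 -8 0 0 0; 0 -2 -13 -8 0 0 0; 0 -3.3 -15.2 -8 0 0 0"

```text
time: 11.95
tcp_pos: [0.5679, -0.2674, 0.1069]
orientation: [0.07, 0.998, -0.001, 0.001]
ft_force: [-0.6, 0.2, -0.3]
width: 0.0002
```

```bash
python3 - <<'E'
from workcell import env
from h import *
import pickle
d=env.get_image("wrist"); cv2.imwrite("pics/w9.png",d["color"]); pickle.dump(d,open("w9.pkl","wb"))
E
python3 tgt.py  -0.023 -0.337 0.03 0
```

```text
t 12.0 board pos [-0.0186 -0.3435  0.1069] F [ 3.1 -3.1  0.1] w -0.0006
[-0.023, -0.337, 0.03, 0.0] shift cm [0.48 0.68 7.69] rot [-0.004  0.004 -0.005]
```

View pics/w9.png

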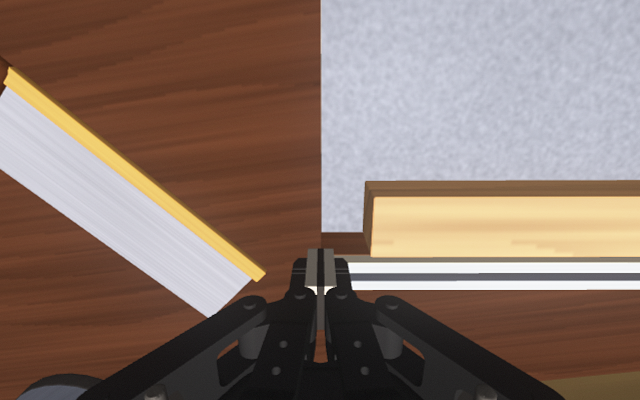

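```bash
python3 - <<'E'
import pickle
from h import *
from tgt import wb
d=pickle.load(open("w9.pkl","rb"))
for u,v,z in [(365,182,.018),(374,197,.063),(372,256,.063),(321,232,.018)]: print(u,v,wb(atz(d,u,v,z)).round(4))
E
python3 tgt.py  -0.023 -0.335 0.03 0
```

```text
365 182 [-0.0415 -0.3033  0.018 ]
374 197 [-0.0432 -0.3038  0.063 ]
372 256 [ 0.0004 -0.3028  0.063 ]
321 232 [ 0.0023 -0.3387  0.018 ]
t 12.0 board pos [-0.0186 -0.3435  0.1069] F [ 3.1 -3.1  0.1] w -0.0006
[-0.023, -0.335, 0.03, 0.0] shift cm [0.48 0.88 7.69] rot [-0.004  0.004 -0.005]
```

>>> move_arm --steps "0 0.5 0.6 0 -0.004 0.004 -0.005; 0 0.5 0.7 1.5 -0.004 0.004 -0.005; 0 0.5 0.7 3.5 -0.004 0.004 -0.005; 0 0.5 0.7 5.5 -0.004 0.004 -0.005; 0 0.5 0.7 7 -0.004 0.004 -0.005; 0 0.5 0.7 7.6 -0.004 0.004 -0.005; 0 0.5 1.2 7.6 -0.004 0.004 -0.005; 0 0.5 1.8 7.6 -0.004 0.004 -0.005"

```text
time: 12.8
tcp_pos: [0.567, -0.2526, 0.0311]
orientation: [0.069, 0.998, -0.0, 0.0]
ft_force: [0.4, -1.0, 0.1]
width: -0.0
```

```bash
python3 tgt.py  -0.023 -0.188 0.03 0
```

```text
t 12.8 board pos [-0.023  -0.3253  0.0311] F [ 0.4 -1.   0.1] w -0.0
[-0.023, -0.188, 0.03, 0.0] shift cm [ 0.   13.73  0.1 ] rot [-0.  0. -0.]
```

Push along +y slowly, ~10 cm over two calls, staying short of the stop.

>>> move_arm --steps "0 0 0.8 0 0 0 0; 0 0 1.6 0 0 0 0; 0 0 2.4 0 0 0 0; 0 0 3.2 0 0 0 0; 0 0 4 0 0 0 0; 0 0 4.8 0 0 0 0; 0 0 5.6 0 0 0 0; 0 0 6.4 0 0 0 0"

```text
time: 13.6
tcp_pos: [0.5759, -0.1886, 0.0311]
orientation: [0.069, 0.998, -0.0, 0.0]
ft_force: [0.0, -2.0, 1.8]
width: -0.0001
```

```bash
python3 - <<'E'
from workcell import env
from h import *
import pickle
d=env.get_image("wrist"); cv2.imwrite("pics/w10.png",d["color"])
d=env.get_image("scene"); crop(d["color"],230,160,150,130,5,"s10.png")
E
python3 tgt.py  -0.023 -0.188 0.03 0
```

```text
t 13.7 board pos [-0.023  -0.2593  0.0309] F [-0.4 -0.6 -0.4] w -0.0001
[-0.023, -0.188, 0.03, 0.0] shift cm [-0.01  7.13  0.1 ] rot [0.001 0.    0.002]
```

View pics/w10.png

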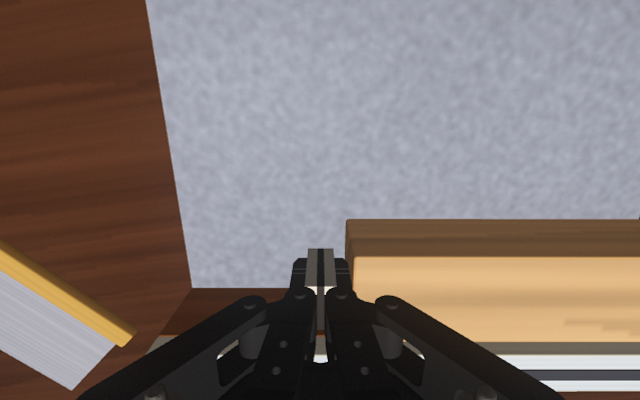

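View pics/s10.png

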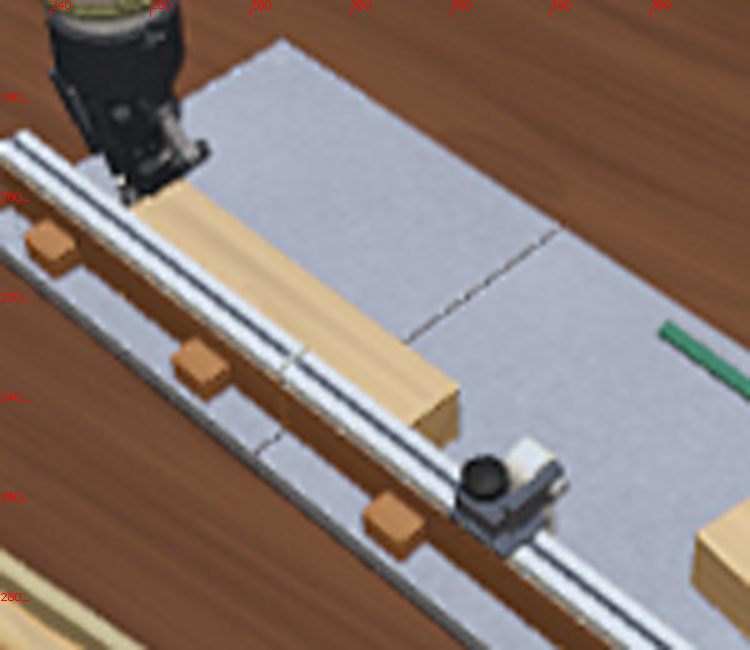

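>>> move_arm --steps "0 0 0.8 0 0 0 0; 0 0 1.6 0 0 0 0; 0 0 2.4 0 0 0 0; 0 0 3.2 0 0 0 0; 0 0 4 0 0 0 0; 0 0 4.8 0 0 0 0; 0 0 5.4 0 0 0 0; 0 0 5.8 0 0 0 0"

```text
time: 14.5
tcp_pos: [0.5841, -0.1288, 0.0309]
orientation: [0.068, 0.998, 0.0, 0.0]
ft_force: [-0.1, -1.0, -0.9]
width: 0.0003
```

```bash
python3 - <<'E'
from workcell import env
from h import *
import pickle
d=env.get_image("scene"); crop(d["color"],230,160,150,130,5,"s11.png")
d=env.get_image("wrist"); cv2.imwrite("pics/w11.png",d["color"])
E
python3 tgt.py  -0.023 -0.188 0.03 0
```

```text
t 14.6 board pos [-0.0231 -0.2004  0.0309] F [ 0.2 -0.4 -0.2] w -0.0001
[-0.023, -0.188, 0.03, 0.0] shift cm [-0.02  1.24  0.09] rot [ 0.001 -0.     0.003]
```

View pics/s11.png

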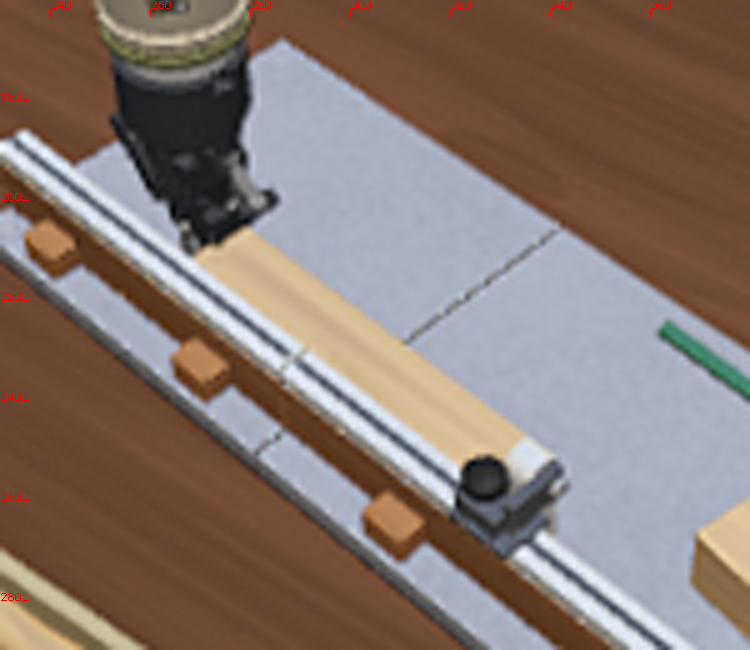

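View pics/w11.png

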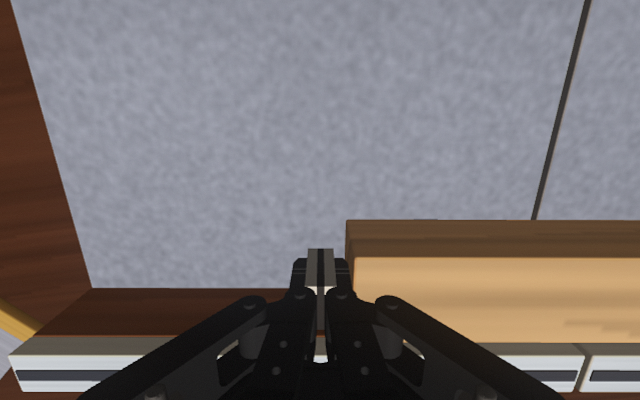

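>>> move_arm --steps "0 0 0.15 0 0 0 0; 0 0 0.3 0 0 0 0; 0 0 0.45 0 0 0 0; 0 0 0.6 0 0 0 0; 0 0 0.75 0 0 0 0; 0 0 0.9 0 0 0 0; 0 0 0.95 0 0 0 0; 0 0 0.95 0 0 0 0"

```text
time: 15.4
tcp_pos: [0.5855, -0.1191, 0.031]
orientation: [0.067, 0.998, 0.001, 0.0]
ft_force: [-0.4, -0.5, 0.8]
width: 0.0
```

```bash
python3 tgt.py  -0.023 -0.188 0.03 0
```

```text
t 15.4 board pos [-0.0231 -0.1906  0.031 ] F [-0.4 -0.5  0.8] w 0.0
[-0.023, -0.188, 0.03, 0.0] shift cm [-0.01  0.26  0.1 ] rot [0.001 0.    0.003]
```

>>> move_arm --steps "0 0 0.1 0 0 0 0; 0 0 0.2 0 0 0 0; 0 0 0.3 0 0 0 0; 0 0 0.4 0 0 0 0; 0 0 0.5 0 0 0 0; 0 0 0.6 0 0 0 0; 0 0 0.6 0 0 0 0; 0 0 0.6 0 0 0 0"

```text
time: 16.2
tcp_pos: [0.5859, -0.1151, 0.031]
orientation: [0.068, 0.998, -0.0, 0.0]
ft_force: [-1.4, -7.8, 0.0]
width: 0.0002
```

```bash
python3 tgt.py  -0.023 -0.188 0.03 0
```

```text
t 16.2 board pos [-0.0232 -0.1866  0.031 ] F [-1.4 -7.8  0. ] w 0.0002
[-0.023, -0.188, 0.03, 0.0] shift cm [-0.02 -0.14  0.1 ] rot [-0.001  0.     0.001]
```

>>> move_arm --steps "0 0 0.15 0 0 0 0; 0 0 0.25 0 0 0 0; 0 0 0.35 0 0 0 0; 0 0 0.4 0 0 0 0; 0 0 0.4 0 0 0 0; 0 0 0.4 0 0 0 0; 0 0 0.4 0 0 0 0; 0 0 0.4 0 0 0 0"

```text
time: 17.0
tcp_pos: [0.5858, -0.115, 0.031]
orientation: [0.07, 0.998, -0.002, -0.0]
ft_force: [-2.1, -12.7, 0.7]
width: -0.0002
```

```bash
python3 tgt.py  -0.023 -0.188 0.03 0;  python3 - <<'E'
from workcell import env
from h import *
d=env.get_image("scene"); crop(d["color"],230,160,150,130,5,"s12.png")
E
```

```text
t 17.0 board pos [-0.0234 -0.1865  0.031 ] F [ -2.1 -12.7   0.7] w -0.0002
[-0.023, -0.188, 0.03, 0.0] shift cm [-0.04 -0.15  0.1 ] rot [-0.004  0.    -0.002]
```

View pics/s12.png

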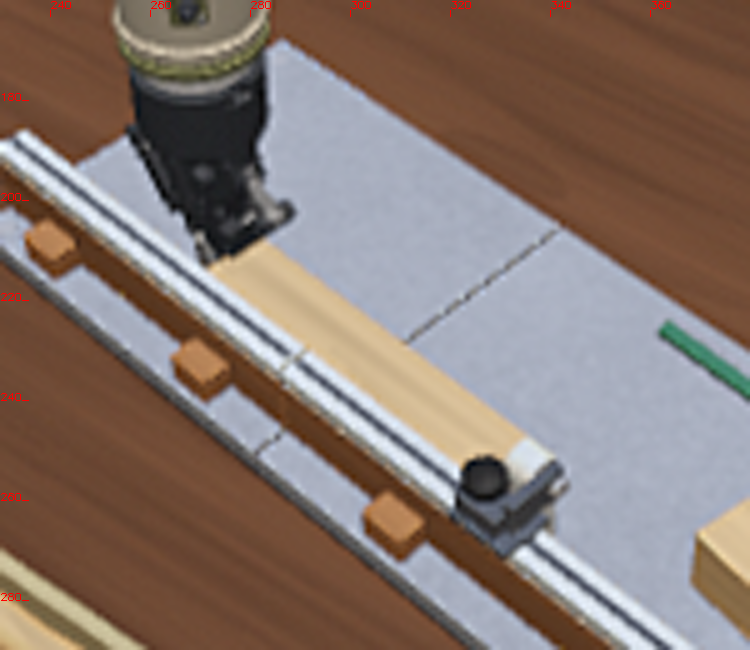

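>>> move_arm --steps "0 0 -0.7 0 0 0 0; 0 0 -2 0 0 0 0; 0 0 -2.5 -3 0 0 0; 0 0 -2.5 -7 0 0 0; 2 3 0 -11 0 0 0; 4 6 3 -11 0 0 0; 6 9 6.5 -11 0 0 0; 8 11 9.5 -11 0 0 0"

```text
time: 17.85
tcp_pos: [0.4882, -0.0038, 0.1412]
orientation: [0.07, 0.998, -0.002, -0.0]
ft_force: [-0.2, -0.1, -1.1]
width: 0.0582
```

```bash
python3 - <<'E'
from workcell import env
from h import *
import pickle
D={}
d=env.get_image("wrist"); cv2.imwrite("pics/w13.png",d["color"]); D["w"]=d
d=env.get_image("top"); crop(d["color"],220,135,200,115,4,"t13.png")
pickle.dump(D,open("w13.pkl","wb"))
E
python3 tgt.py  -0.09 -0.06 0.03 0
```

```text
t 17.95 board pos [-0.1361 -0.087   0.1408] F [-0.1  0.6 -0.7] w 0.0722
[-0.09, -0.06, 0.03, 0.0] shift cm [-4.64  2.71 11.06] rot [-0.002 -0.002  0.004]
```

View pics/w13.png

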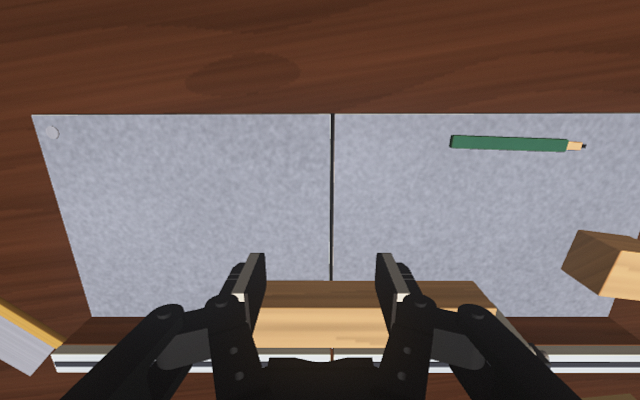

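View pics/t13.png

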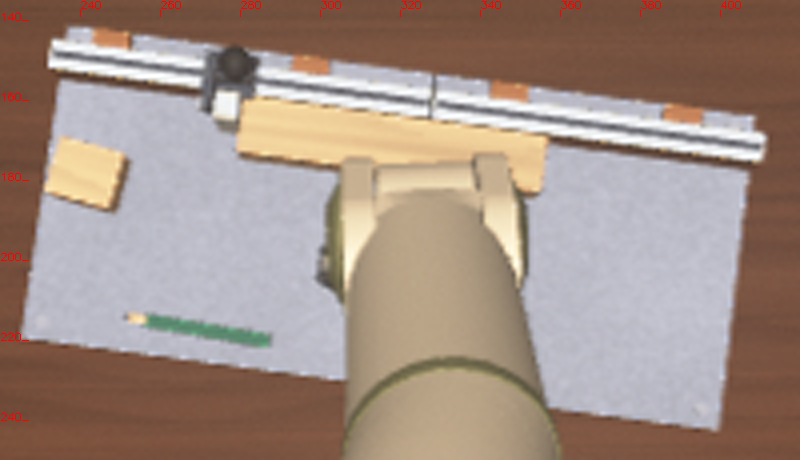

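>>> move_arm --steps "8 -1 1.5 1 0 0 0; 8 -2.5 2.7 3 0 0 0; 8 -4 2.7 5 0 0 0; 8 -4.2 2.7 7.5 0 0 0.004; 8 -4.2 2.7 9.5 0 0 0.004; 8 -4.2 2.7 11 0 0 0.004; 8 -5 2.7 11 0 0 0.004; 8 -6 2.7 11 0 0 0.004"

```text
time: 18.75
tcp_pos: [0.5518, 0.0172, 0.0301]
orientation: [0.069, 0.998, -0.001, -0.001]
ft_force: [0.6, -0.4, -0.3]
width: 0.0801
```

```bash
python3 tgt.py  -0.055 -0.06 0.03 0
```

```text
t 18.75 board pos [-0.0752 -0.0602  0.0301] F [ 0.6 -0.4 -0.3] w 0.0801
[-0.055, -0.06, 0.03, 0.0] shift cm [-2.02  0.02  0.01] rot [-0.003 -0.003 -0.   ]
```

>>> move_arm --steps "8 -0.6 0 0 -0.003 -0.003 0; 8 -1.1 0 0 -0.003 -0.003 0; 8 -1.5 0 0 -0.003 -0.003 0; 8 -1.8 0 0 -0.003 -0.003 0; 8 -2.1 0 0 -0.003 -0.003 0; 8 -2.4 0 0 -0.003 -0.003 0; 8 -2.5 0 0 -0.003 -0.003 0; 8 -2.5 0 0 -0.003 -0.003 0"

```text
time: 19.55
tcp_pos: [0.5716, 0.0144, 0.0298]
orientation: [0.069, 0.998, 0.0, -0.004]
ft_force: [-11.7, 3.2, 7.4]
width: 0.0798
```

```bash
python3 tgt.py  -0.055 -0.06 0.03 0
```

```text
t 19.55 board pos [-0.0552 -0.0603  0.0298] F [-11.7   3.2   7.4] w 0.0798
[-0.055, -0.06, 0.03, 0.0] shift cm [-0.02  0.03 -0.02] rot [-0.    -0.009  0.001]
```

>>> move_arm --steps "8 0.6 0 0 0 0 0; 8 2 0 0 0 0 0; 8 4 0 0 0 0 0; 8 6 0 -2 0 0 0; 8 8 0 -6 0 0 0; 8 10 1 -10 0 0 0; 8 12 2 -14 0 0 0; 8 12 2 -16 0 0 0"

```text
time: 20.35
tcp_pos: [0.4551, 0.0518, 0.1935]
orientation: [0.068, 0.998, 0.001, -0.003]
ft_force: [1.3, -0.1, 0.6]
width: 0.0801
```

```bash
python3 - <<'E'
from workcell import env
from h import *
import pickle
D={}
d=env.get_image("wrist"); cv2.imwrite("pics/w14.png",d["color"]); D["w"]=d
crop(d["color"],150,200,400,200,2,"w14c.png")
d=env.get_image("scene"); crop(d["color"],230,180,130,110,6,"s14.png");D["s"]=d
pickle.dump(D,open("w14.pkl","wb"))
E
python3 tgt.py
```

```text
t 20.45 board pos [-0.1729 -0.0394  0.1937] F [ 0.8  0.1 -0.2] w 0.0802
```

View pics/w14.png

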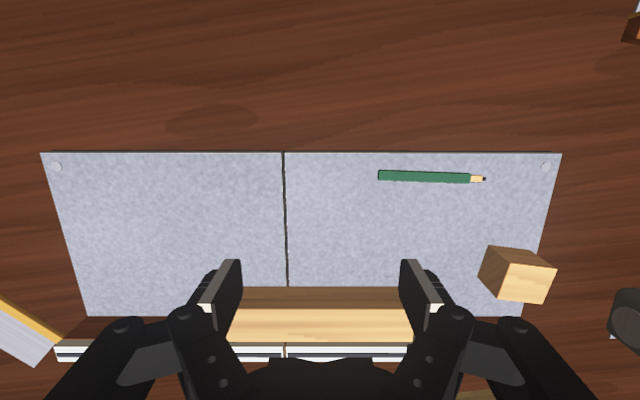

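View pics/s14.png

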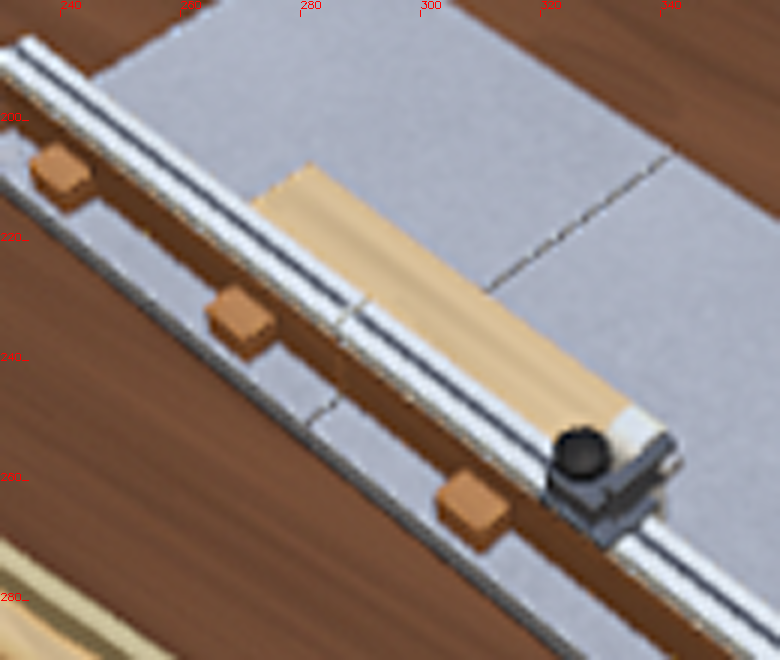

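>>> move_arm --steps "8 -1 2 -1 0 0 0; 8 -3 4 -2 0 0 0; 8 -5 6 -3 0 0 0; 8 -8 8 -4 0 0 0; 8 -11 10 -4 0 0 0; 8 -13 10 -4 0 0 0; 8 -13 10 -4 0 0 0; 8 -13 10 -4 0 0 0"

```text
time: 21.25
tcp_pos: [0.5999, 0.132, 0.2321]
orientation: [0.068, 0.998, 0.001, -0.002]
ft_force: [0.1, -0.8, -0.7]
width: 0.0803
```

```bash
python3 - <<'E'
from workcell import env
from h import *
import pickle
d=env.get_image("wrist"); cv2.imwrite("pics/w15.png",d["color"]); pickle.dump(d,open("w15.pkl","wb"))
crop(d["color"],190,170,160,110,5,"w15c.png")
E
python3 tgt.py
```

```text
t 21.3 board pos [-0.0438  0.06    0.2324] F [-0.5 -0.3  0.1] w 0.0794
```

View pics/w15.png

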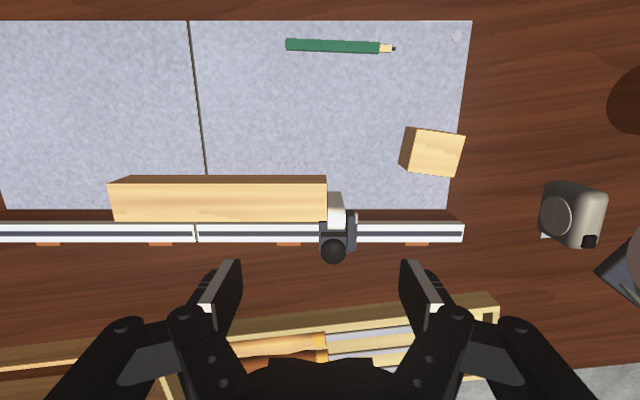

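View pics/w15c.png

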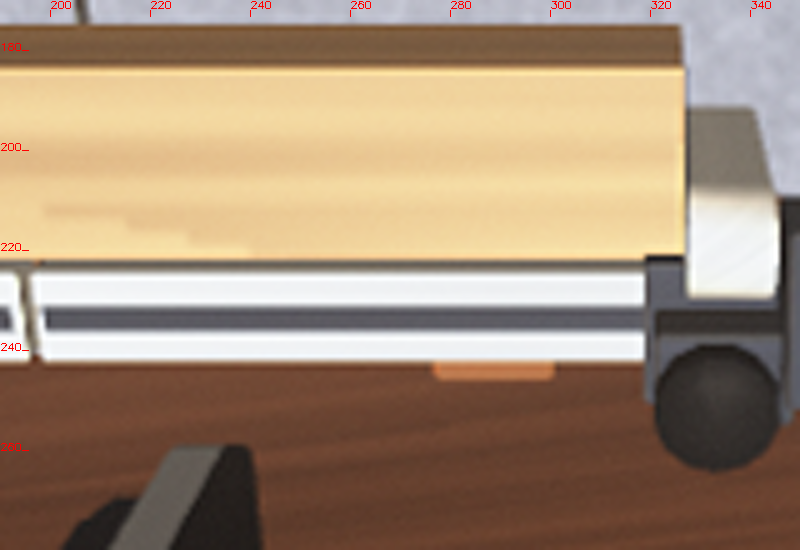

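```bash
python3 - <<'E'
import pickle
from h import *
from tgt import bw,wb
d=pickle.load(open("w15.pkl","rb"))
for th in (0,.05,.1,.2):
    e=np.array([-np.sin(th),-np.cos(th)]); n=np.array([-np.cos(th),np.sin(th)])
    q=np.array([-.015,.088])+.06*e+.012*n
    print(th,proj(d,bw(q[0],.068,q[1])),proj(d,bw(q[0],.086,q[1])))
    q=np.array([-.015,.088])-.012*e+.012*n
    print("   top",proj(d,bw(q[0],.068,q[1])))
print("fence top edge front",proj(d,[bw(0,-.08,.07),bw(0,.04,.07)]),"blank",proj(d,[bw(0,-.172,.063),bw(0,.068,.063),bw(-.045,.068,.063),bw(-.045,.068,.018)]))
E
```

```text
0 [[325.94055308 189.17452301]] [[340.79169123 189.1791778 ]]
   top [[327.38576511 209.08765465]]
0.05 [[325.96847584 186.94363526]] [[340.88519786 186.94847208]]
   top [[327.39501984 209.87804292]]
0.1 [[325.99888781 184.75493132]] [[340.98718191 184.75995053]]
   top [[327.40327093 210.68678403]]
0.2 [[326.06714518 180.51930546]] [[341.21647502 180.52468994]]
   top [[327.41665624 212.35009382]]
fence top edge front [[192.69769638 222.97360873]
 [301.21724228 222.98981434]] blank [[113.58830877 220.60596708]
 [326.38829744 220.64017526]
 [326.69258366 181.92516817]
 [325.88001713 172.79420174]]
```

```bash
python3 -c "
from workcell import env
print(env.close_job())"
```

```text
the job is handed in; nothing more can be done
None
```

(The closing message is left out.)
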